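# Sort two bushings on a gauge pin and hold the enabling lever at mid travel

### The arm

A 6-joint arm with a two-finger parallel gripper is mounted at the origin on a cart in front of the work surface, level with it; the furniture and walls round the work are solid. World frame = base frame: x ahead of the robot, y to its left, z up, the work surface at z = 0. Lengths are in m, angles in rad, forces in N, time in s.
With the tool pointing down it reaches from about 0.35 to 0.925 m from the base axis. Payload 6.4 kg.
Tool frame: the origin (TCP) lies at the very end of the fingers, on their centre line; the grasp point (between the pads) lies 19 mm behind it; x points along the fingers, y is the direction in which the jaws open and shut, and the axes are right-handed (so a half turn about x gives the same grasp; the last joint's range is limited). The gripper opens to 85 mm and grips with 20 to 120 N. Pads are 22 mm wide; open, the fingers measure 114 mm over their backs; the gripper's body (76 mm by 85 mm) begins 54 mm behind the grasp point. The pads swing forward as they close: fully open they stand 13 mm farther back than shut.
Start: joints at [1.105, 0.245, 1.558, -0, 1.339, -0.174], TCP at [0.187, 0.623, 0.231] pointing down, gripper open.
Joint ranges: [-3.13, 3.13], [-1.02, 2.26], [0.13, 2.54], [-0.95, 4.09], [0.21, 2.88], [-2.74, 2.74]. Speed limits (rad/s): [2.57, 2.57, 3.14, 3.14, 3.14, 3.14].

### API

Orientations are given as a unit quaternion [x, y, z, w].
In Python, from cell import * gives the robot as it stands.
- The arm moves only by the tool send_rows, never from a script. Its argument "targets" is text: rows parted by semicolons, each of 7 numbers parted by spaces: the shift along the tool's x, y, z in mm, then the turn, a rotation vector about the tool's x, y, z in rad, then the gripper's target within -1 to 1 (fully open at 1, half-way at 0, shut at -1). A call has 1 to 10 rows; each row is the pose to reach, as a shift and turn from the pose commanded when the call began, along the tool's axes at that moment; what a row does not reach only later rows make up. A row lasts 1/8 s, in which the tool goes at most 62.5 mm and 10.7 degrees, less where a joint would pass 70% of its speed; a pose out of reach is approached as far as the arm can. A call with a gripper value outside its range is refused whole. The fingers move at their own pace and stop on an object; "squeeze" is the grip in N (left out, the last holds). Time passes only in rows, so rows that repeat a pose let the fingers close. It gives the time, the measured TCP pose, the force and the opening at its end, in the units of the state.
- observe(): the state, without advancing time (a new reading comes with each control period).
- read_camera(name): name is "scene" or "top" or "wrist"; returns the picture (480x640x3 uint8, blue, green, red); there is no depth.
- camera_model(name): a dict with "camera_matrix" (3x3 intrinsics, pixels), "distortion" ([k1, k2, p1, p2, k3] as OpenCV has them; the pictures are not rectified), "origin" and "attitude" of the camera in the world; the wrist camera has in their place "tool_from_camera" (4x4, takes a point from camera to tool coordinates, whose origin is the TCP and whose axes are the tool frame's). Camera axes: x right, y up, looking along -z (the intrinsics and any distortion apply to the point x, -y, -z); pixel columns grow to the right and rows downward; lengths in m; the calibration is good to about 2 mm. A picture is of the moment at which its call begins: read the wrist's pose just before it. camera_model takes no time and is no camera call.
- hand_in(): hands the job in, once; it reports no verdict.
The state is a dict: "time": time; "joint_positions": joint angles; "qd": joint speeds; "tau": joint torques, N m; "position": TCP position; "eef_rot": TCP orientation; "force": force on the tool from outside, world axes, zero at the start; "torque": the same for the moment, N m; "gripper_width": finger opening in m.
Only numpy, scipy, OpenCV 4.12 (cv2) and the standard library are available. Lean on these libraries where they do the work, as an engineer would, in place of code of your own. Each camera call takes 0.05 s, during which the arm holds its last target.

### The job

Of the two tall brass bushings in the parts tray, slide the one that fits over the gauge pin down onto it until it sits on the plate, and put the other, whose bore is too small, into the blue bin. Then press the station's spring-loaded lever down to its middle position, where it is level, never down to its bottom stop, and finish while still holding it there with the gripper. Leave the other parts in the tray alone.

Things in the scene. Friction and masses are not known exactly. Their poses are not given: they have to be found in the camera images.
- station: Fixed gauge station: an aluminium plate 130 x 210 x 12 mm lying on the desk, with a steel gauge pin on its -y half and a spring lever on its +y half. Origin at the centre of the plate's underside (desk height), z up. Tallest parts: pin tip 57 mm, lever bracket 62 mm above the desk. It turns up to 0.2 rad either way about z
- pin_foot (a point): Centre of the gauge pin where it leaves the plate, 12 mm above the desk. The pin is upright, 18 mm in diameter, and stands 45 mm above this point; its last 10 mm taper to 9 mm in diameter
- lever_pad (a point): Centre of the top face of the lever's black pad (44 mm long by 36 mm wide, 12 mm thick); it moves with the lever. Released, it is about 77 mm above the desk
- lever_level (a point): Where the centre of the pad's top face lies when the lever is level, 56 mm above the desk (fixed to the station). The small steel index post 34 mm to the +y side of it is 50 mm high: its top is at the height of the middle of the level pad's side
- lever (a joint): Angle of the hold lever, rad: 0 released (sloping up by 0.2 rad towards the robot), 0.2 level = middle position, 0.4 at the bottom stop. Its hinge lies along the station's y axis, 105 mm from the pad centre on the side away from the robot. A spring returns it; at the pad about 4 N starts it moving, 8 N holds it level, 13 N holds it at the stop
- parts_tray: Fixed dark sheet-steel tray, 215 mm (its x) by 315 mm (its y, which points to the left of the robot within 0.1 rad), rim 22 mm high, floor 2 mm above the desk; origin under its centre. The bushings start in it, in any two of six places about 95 mm apart
- bushing_wide: Plain brass bushing that fits the pin, standing upright: 34 mm outside diameter, 36 mm high, through bore 20.5 mm (wall about 7 mm). Origin at the centre of its underside, z along the bore
- bushing_wide_mid (a point): Middle of the bore of the bushing that fits, at half its height
- bushing_narrow: Plain brass bushing that does not fit, standing upright: 34 mm outside diameter, 36 mm high, through bore 14 mm (wall 10 mm). Origin at the centre of its underside, z along the bore
- bushing_narrow_mid (a point): Middle of the bore of the bushing that does not fit, at half its height
- small_bin: Fixed blue parts bin, open at the top, 147 (its x) x 107 (its y) x 52 mm high; inside 116 x 76 mm, floor 3 mm thick. Origin at the centre of its underside
- flange_part: Steel flanged hub in the tray, 58 mm wide, 30 mm high; origin under its centre. To be left alone
- knurl_knob: Steel knob in the tray, 36 mm wide, 22 mm high; origin under its centre. To be left alone
- collar_0: Low steel set collar in the tray, 23 mm wide, 12 mm high; origin under its centre. To be left alone
- gauge_block: Flat steel gauge block in the tray, 30 x 35 x 9 mm; origin under its centre. To be left alone
Mind the look-alikes: they are no part of the job. What is shaped like the bushing_narrow but green or turquoise is not meant.

How it is judged:
By the outcome, as a careful person would: the job done as asked, in the order asked, and still so for the second after the job is handed in, while the arm keeps its last pose, push and grip.
It also fails if it takes over 64 s, if anything falls off the work surface, if the arm or the gripper's body presses on something with over 40 N, if the wrist force passes 120 N, or if a joint passes its speed limit or range.

## Working session

There is one attempt and no reset: what is moved stays moved. The work goes in short steps, Python scripts to look and compute and a tool call to move; the robot and the scene stay as the last step left them, time stands still between calls to the robot, and variables do not carry over. Pictures are saved under pics/ and viewed, and the job is handed in when it is done.

Besides the shell and the picture viewer there is one more tool, called after ">>>" in YAML: its name, and indented under it one key for each argument. send_rows: Moves the arm, as the interface text tells. Its arguments: {"type":"object","properties":{"targets":{"type":"string"},"squeeze":{"type":"number"}},"required":["targets"]}

```bash
mkdir -p pics; ls
python3 - <<'E'
from cell import *
import cv2,json
s=observe();print(s)
for n in("scene","top","wrist"):
    im=read_camera(n);cv2.imwrite(f"pics/{n}0.png",im);print(n,camera_model(n))
E
```

```text
pics
{'time': 0.0, 'joint_positions': array([ 1.10489421e+00,  2.45821850e-01,  1.55906630e+00, -3.64447812e-05,
        1.33868542e+00, -1.74112277e-01]), 'qd': array([-0.00060808,  0.00214745, -0.00031225, -0.00135827, -0.00046819,
       -0.0005029 ]), 'tau': array([ 2.02807350e-04, -4.29509640e+01, -3.26126039e+01, -9.37663003e-05,
        5.35931031e-03, -6.38383554e-06]), 'position': array([0.18673022, 0.6219966 , 0.23014724]), 'eef_rot': array([ 0.10212596,  0.69980312, -0.10346345,  0.6993863 ]), 'force': array([ 0.11015811, -0.57830398,  0.6553197 ]), 'torque': array([-0.00614367, -0.01992939, -0.03164064]), 'gripper_width': 0.08554605254557486}
scene {'camera_matrix': array([[608.10117861,   0.        , 328.2820623 ],
       [  0.        , 608.10117861, 242.26638913],
       [  0.        ,   0.        ,   1.        ]]), 'distortion': array([0.06675462, 0.        , 0.        , 0.        , 0.        ]), 'origin': array([-0.05421334, -1.16406263,  1.32362553]), 'attitude': array([ 0.34795683, -0.08696518, -0.22221977,  0.90663194])}
top {'camera_matrix': array([[483.56558262, 
[... 265 characters left out ...]
01749]), 'attitude': array([ 0.06542498, -0.07276201, -0.69505039,  0.71227117])}
wrist {'camera_matrix': array([[336.95972787,   0.        , 315.50253956],
       [  0.        , 336.95972787, 236.86702876],
       [  0.        ,   0.        ,   1.        ]]), 'distortion': array([-0.051495,  0.      ,  0.      ,  0.      ,  0.      ]), 'tool_from_camera': array([[ 4.71488864e-04,  3.06966040e-01, -9.51720352e-01,
        -1.42105542e-01],
       [ 9.99999284e-01,  9.02123483e-04,  7.86375744e-04,
        -1.61969234e-03],
       [ 1.09995993e-03, -9.51720041e-01, -3.06965395e-01,
        -7.91034506e-02],
       [ 0.00000000e+00,  0.00000000e+00,  0.00000000e+00,
         1.00000000e+00]])}
```

View pics/scene0.png

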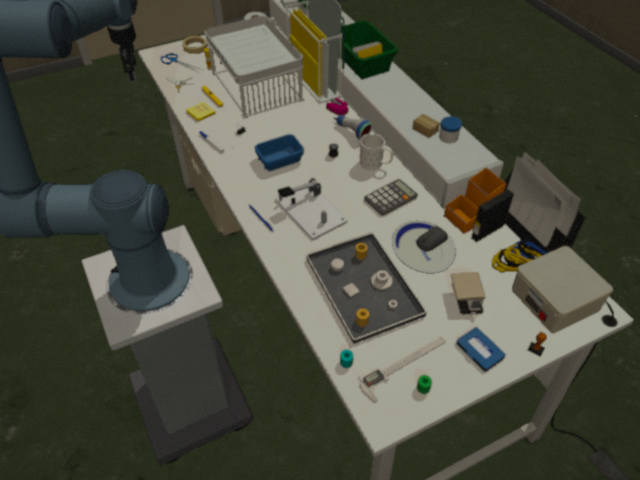

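View pics/top0.png

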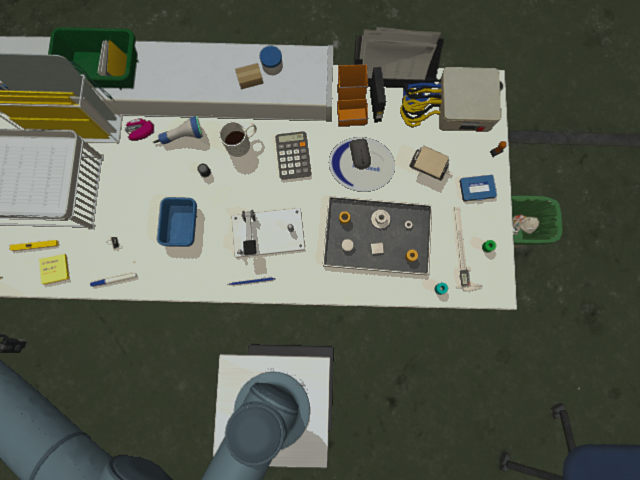

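View pics/wrist0.png

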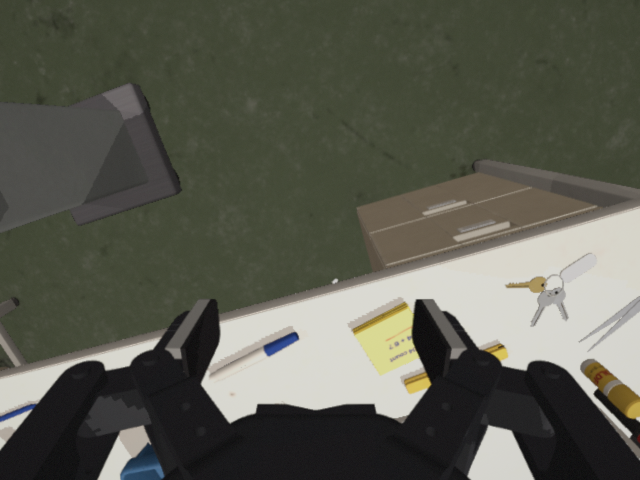

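The top view shows two brass bushings in the tray, at (345,217) and (412,256). The look-alikes are a green one at (489,246) and a turquoise one at (442,289), both outside the tray. The other ring-shaped things in the tray, the hub (380,218), knob (348,246) and collar (408,225), are steel. The bin is at (178,222), the pin at (291,229) and the lever pad at (250,247). Next I'll measure positions and compare the bores in a close crop.

```bash
cat > h.py <<'E'
from cell import *
import cv2,numpy as np
from scipy.spatial.transform import Rotation as R
def cam(n,s=None):
    m=camera_model(n);K=m["camera_matrix"];D=np.array(m["distortion"])
    if n=="wrist":
        T=np.array(m["tool_from_camera"]);Rt=R.from_quat(s["eef_rot"]).as_matrix()
        return K,D,s["position"]+Rt@T[:3,3],Rt@T[:3,:3]
    return K,D,np.array(m["origin"]),R.from_quat(m["attitude"]).as_matrix()
def ray(c,u,v):
    K,D,o,A=c;p=cv2.undistortPoints(np.array([[[u,v]]],float),K,D)[0,0]
    return o,A@np.array([p[0],-p[1],-1.])
def onz(c,u,v,z):
    o,d=ray(c,u,v);return o+d*(z-o[2])/d[2]
def proj(c,P):
    K,D,o,A=c;q=(np.atleast_2d(P)-o)@A;q=q*[1,-1,-1]
    return cv2.projectPoints(q.reshape(-1,1,3),np.zeros(3),np.zeros(3),K,D)[0][:,0]
def tri(r1,r2):
    a=[];b=[]
    for o,d in(r1,r2):
        d=d/np.linalg.norm(d);M=np.eye(3)-np.outer(d,d);a.append(M);b.append(M@o)
    return np.linalg.lstsq(np.vstack(a),np.hstack(b),rcond=None)[0]
E
python3 - <<'E'
from h import *
im=cv2.imread("pics/top0.png");c=cam("top");sc=cam("scene")
hsv=cv2.cvtColor(im,cv2.COLOR_BGR2HSV)
m=cv2.inRange(hsv,(10,100,80),(30,255,255))
n,l,st,ce=cv2.connectedComponentsWithStats(m[190:280,320:440])
for i in range(1,n):
    if st[i,4]>20: u=ce[i]+[320,190];print(u,st[i],onz(c,*u,.03))
for nm,u,z in(("bin",(178,222),.03),("pin",(291,229),.05),("pad",(250,247),.077),("plate",(268,232),.012),("tray",(378,236),.01)):print(nm,onz(c,*u,z))
a=cv2.resize(im[190:280,320:440],None,fx=6,fy=6,interpolation=cv2.INTER_CUBIC);cv2.imwrite("pics/t1.png",a)
s=cv2.imread("pics/scene0.png")
a=cv2.resize(s[225:345,300:430],None,fx=5,fy=5,interpolation=cv2.INTER_CUBIC);cv2.imwrite("pics/s1.png",a[:600])
a=cv2.resize(im[190:270,155:315],None,fx=5,fy=5,interpolation=cv2.INTER_CUBIC);cv2.imwrite("pics/t2.png",a)
E
```

```text
[344.25842697 216.76404494] [19 21 12 13 89] [ 0.5594943  -0.19188769  0.03      ]
[411.55963303 254.89908257] [ 85  59  13  13 109] [ 0.44897573 -0.39258286  0.03      ]
bin [0.53050815 0.3022995  0.03      ]
pin [ 0.51349379 -0.0359489   0.05      ]
pad [0.45203698 0.07643628 0.077     ]
plate [0.51085995 0.03574512 0.012     ]
tray [ 0.50756048 -0.295258    0.01      ]
```

View pics/t1.png

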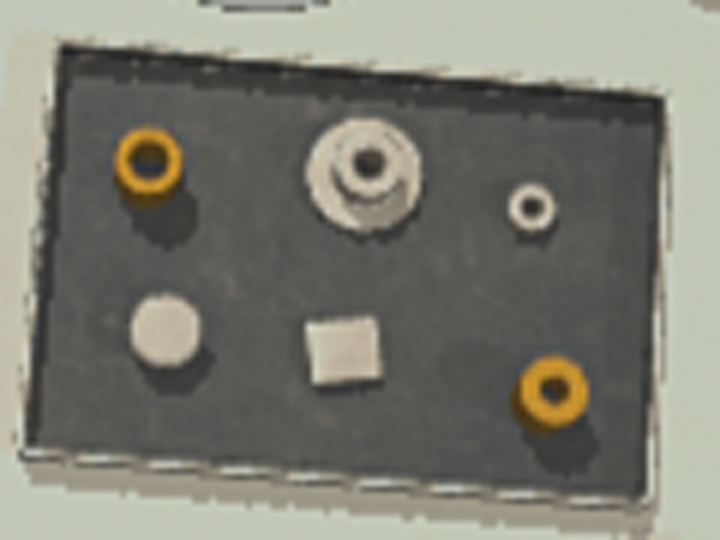

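View pics/t2.png

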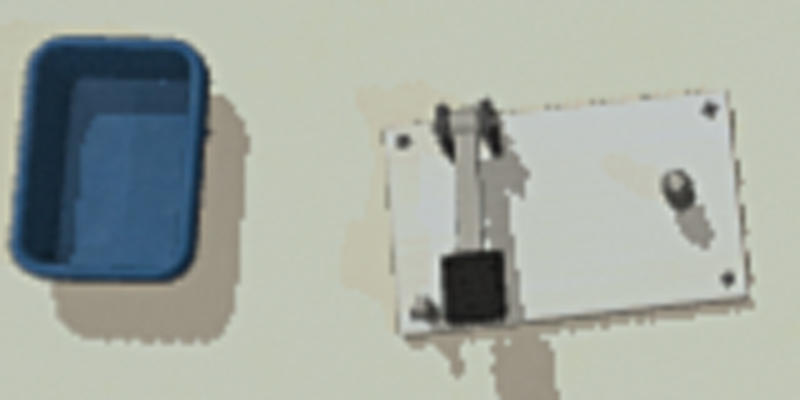

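View pics/s1.png

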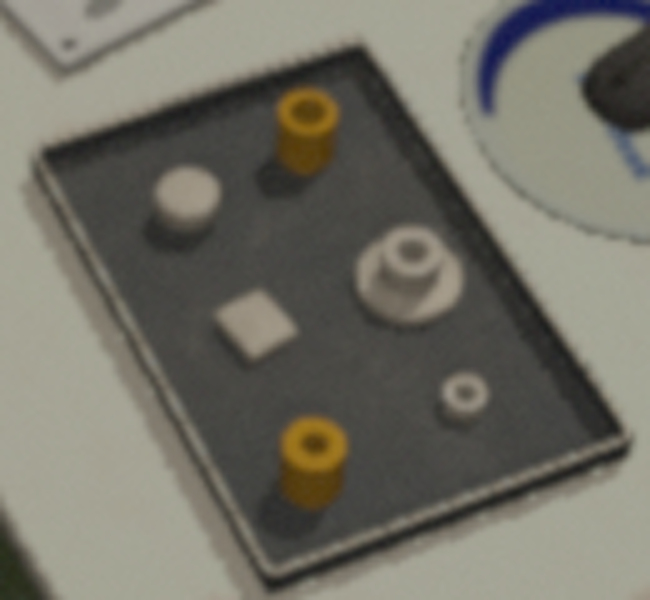

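The thin-walled bushing at (345,217) has the wide bore and is the one for the pin. The thick-walled one at (412,256) is the narrow one. Now I'll measure more precisely across two views.

Run:
```python
from h import *
s=observe();print("tool axes\n",R.from_quat(s["eef_rot"]).as_matrix().round(3))
c=cam("top");k=cam("scene")
# plate corners in top crop t2 (scale5, off 155,190); cubic resize: src=(x+.5)/5-.5
f=lambda x,y:((x+.5)/5-.5+155,(y+.5)/5-.5+190)
P=[onz(c,*f(*q),.012) for q in((385,128),(728,92),(747,295),(402,333))]
P=np.array(P);ctr=P.mean(0);print("plate",P.round(4).tolist(),ctr)
d=(P[0]-P[1])+(P[3]-P[2]);print("yaw",np.arctan2(-d[0],d[1]))
B=np.array([onz(c,*f(*q),.052) for q in((30,40),(208,40),(192,278),(12,272))]);print("bin",B.round(4).tolist(),B.mean(0))
g=lambda x,y:((x+.5)/6-.5+320,(y+.5)/6-.5+190)
print("wide top",onz(c,*g(149,160),.038),"narrow",onz(c,*g(554,391),.038))
print("pin tip",onz(c,*f(678,180),.057), "pin foot?",onz(c,*f(681,203),.012))
print("tray", [onz(c,*g(*q),.022).round(4).tolist() for q in((62,45),(663,97),(645,497),(25,455))])
h=lambda x,y:((x+.5)/5-.5+300,(y+.5)/5-.5+225)
print("scene wide",onz(k,*h(308,110),.038),"narrow",onz(k,*h(315,442),.038))
im=cv2.imread("pics/scene0.png")
cv2.imwrite("pics/s2.png",cv2.resize(im[125:245,245:365],None,fx=5,fy=5,interpolation=cv2.INTER_CUBIC))
```

```text
tool axes
 [[-0.001  0.288  0.958]
 [-0.001  0.958 -0.288]
 [-1.    -0.001 -0.   ]]
plate [[0.5599, 0.1482, 0.012], [0.5879, -0.0582, 0.012], [0.463, -0.0741, 0.012], [0.4348, 0.1301, 0.012]] [0.51139174 0.03650884 0.012     ]
yaw 0.13587803187485267
bin [[0.5981, 0.353, 0.052], [0.6009, 0.2479, 0.052], [0.4576, 0.2459, 0.052], [0.4585, 0.3505, 0.052]] [0.52875291 0.29932288 0.052     ]
wide top [ 0.5590783  -0.19207364  0.038     ] narrow [ 0.44807349 -0.39223749  0.038     ]
pin tip [ 0.52204281 -0.0337733   0.057     ] pin foot? [ 0.51816755 -0.03244578  0.012     ]
tray [[0.6217, -0.1475, 0.022], [0.6027, -0.4516, 0.022], [0.3992, -0.4394, 0.022], [0.4124, -0.1344, 0.022]]
scene wide [ 0.56139894 -0.19638883  0.038     ] narrow [ 0.45119949 -0.39681031  0.038     ]
```

View pics/s2.png

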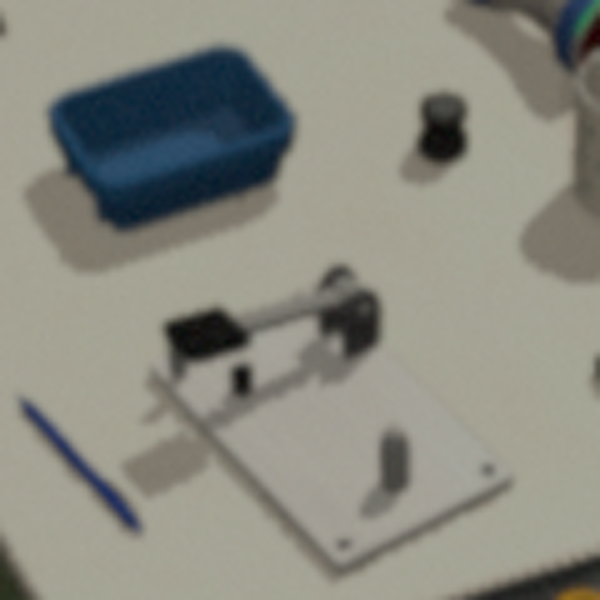

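```bash
cat >> h.py <<'E'
def to(p,yaw=None,s=None):
    "shift (mm) and turn (rad) in tool axes, tool pointing straight down, jaw axis at yaw"
    s=s or observe();A=R.from_quat(s["eef_rot"])
    t=A.inv().apply(np.array(p)-s["position"])*1000
    r=np.zeros(3)
    if yaw is not None:
        B=R.from_matrix(np.array([[0,np.cos(yaw),np.sin(yaw)],[0,np.sin(yaw),-np.cos(yaw)],[-1,0,0]]))
        r=(A.inv()*B).as_rotvec()
    print("shift",t.round(1),"turn",r.round(4));return t,r
E
python3 - <<'E'
from h import *
to([.560,-.170,.20],0)
to([.560,-.170,.16],0)
E
```

```text
shift [  31.2 -651.3  585.3] turn [1.2791e+00 7.0000e-04 1.4000e-03]
shift [  71.2 -651.2  585.3] turn [1.2791e+00 7.0000e-04 1.4000e-03]
```

>>> send_rows:
  targets: "30 -651 585 1.279 0 0 0.2;30 -651 585 1.279 0 0 0.2;30 -651 585 1.279 0 0 0.2;30 -651 585 1.279 0 0 0.2;30 -651 585 1.279 0 0 0.2;30 -651 585 1.279 0 0 0.2;30 -651 585 1.279 0 0 0.2;30 -651 585 1.279 0 0 0.2;30 -651 585 1.279 0 0 0.2;30 -651 585 1.279 0 0 0.2"
  squeeze: 40

```text
time: 1.4
position: [0.4536, 0.0555, 0.2099]
eef_rot: [0.5, 0.5, -0.5, 0.5]
force: [-0.4, -0.2, -0.1]
gripper_width: 0.0516
```

Run:
```python
from h import *
s=observe();print(s["time"],s["position"],s["gripper_width"])
to([.560,-.170,.16],0)
```

```text
1.4 [0.45361739 0.05546109 0.20989008] 0.051606415922329035
shift [ 49.9 106.4 225.4] turn [-0.0003 -0.0001 -0.0007]
```

Run:
```python
from h import *
import pickle
s=observe();im=read_camera("wrist");cv2.imwrite("pics/w1.png",im);pickle.dump(s,open("pics/w1.pkl","wb"))
```

```text
(no output)
```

View pics/w1.png

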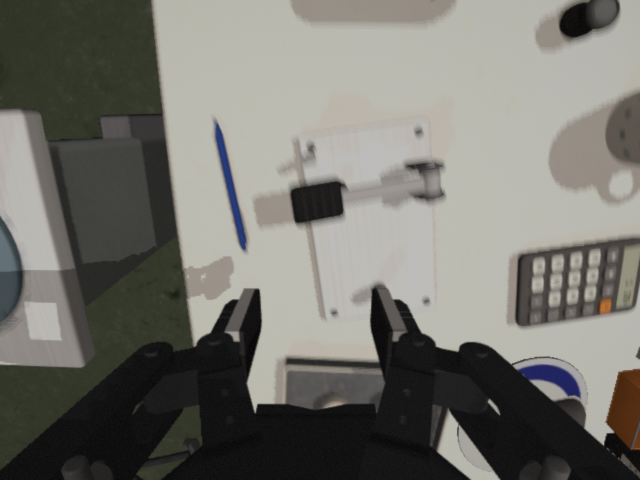

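>>> send_rows:
  targets: "50 106 225 0 0 0 0.2;50 106 225 0 0 0 0.2;50 106 225 0 0 0 0.2;50 106 225 0 0 0 0.2;50 106 225 0 0 0 0.2;50 106 225 0 0 0 0.2"

```text
time: 2.2
position: [0.5588, -0.1673, 0.1594]
eef_rot: [0.5, 0.5, -0.5, 0.499]
force: [-0.3, -0.3, 0.2]
gripper_width: 0.0512
```

Run:
```python
from h import *
import pickle
s=observe();im=read_camera("wrist");cv2.imwrite("pics/w2.png",im);pickle.dump(s,open("pics/w2.pkl","wb"))
print(s["time"],s["position"])
```

```text
2.2 [ 0.55882775 -0.1673084   0.15935859]
```

View pics/w2.png

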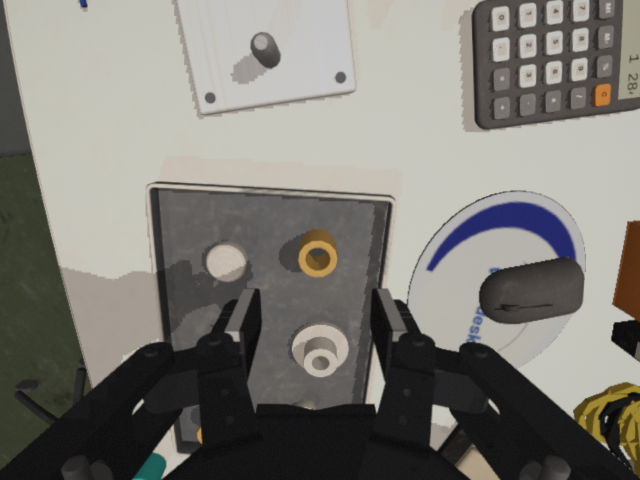

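The wrist view at 0.16 m shows the wide bushing's top ring at about (318,260), the hub at (320,350) and the pin at (264,42).

Run:
```python
from h import *
import pickle
s=pickle.load(open("pics/w2.pkl","rb"));c=cam("wrist",s);im=cv2.imread("pics/w2.png")
a=cv2.resize(im[215:295,270:370],None,fx=8,fy=8,interpolation=cv2.INTER_CUBIC)[:600];
b=cv2.resize(im[0:120,170:370],None,fx=4,fy=4,interpolation=cv2.INTER_CUBIC)
im1=cv2.imread("pics/w1.png");d=cv2.resize(im1[100:340,270:470],None,fx=2.5,fy=2.5,interpolation=cv2.INTER_CUBIC)
cv2.imwrite("pics/w2a.png",a);cv2.imwrite("pics/w2b.png",b);cv2.imwrite("pics/w1a.png",d)
g=cv2.inRange(cv2.cvtColor(im,cv2.COLOR_BGR2HSV),(10,100,150),(30,255,255))
n,l,st,ce=cv2.connectedComponentsWithStats(g[215:295,270:370])
for i in range(1,n):
  if st[i,4]>30:print(st[i],ce[i]+[270,215])
```

```text
[ 28  26  39  36 670] [317.41492537 258.42537313]
```

View pics/w2a.png

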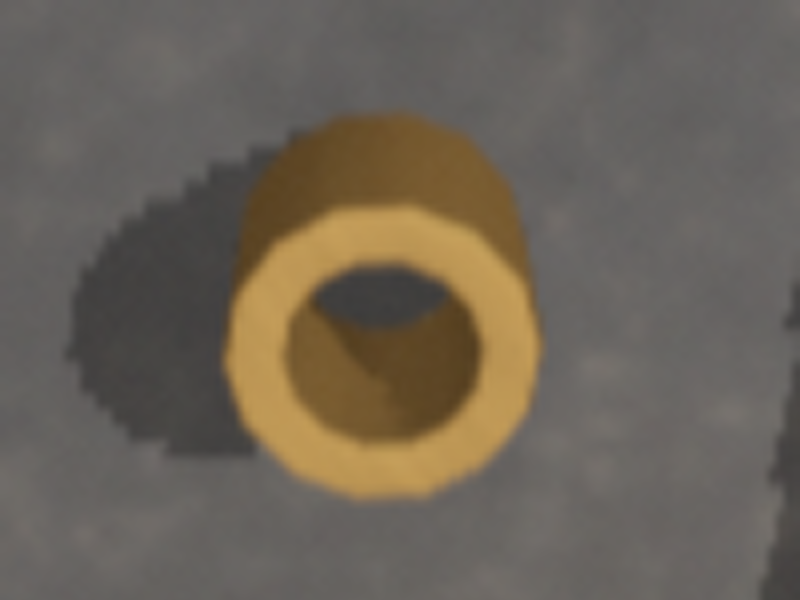

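View pics/w2b.png

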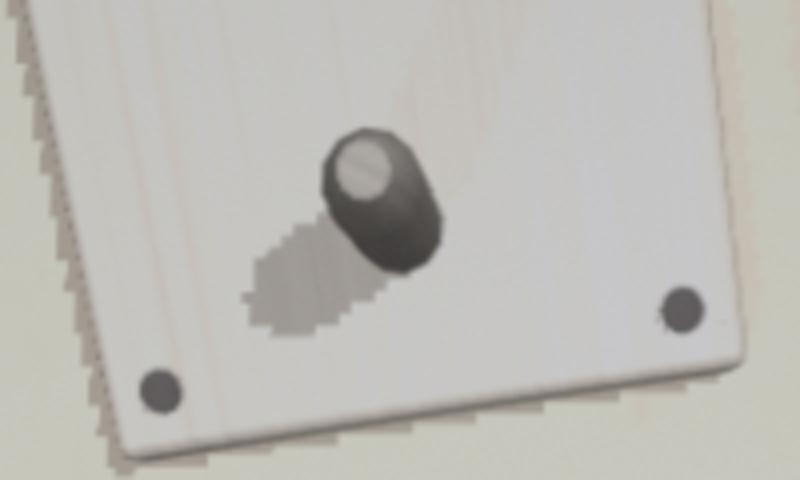

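View pics/w1a.png

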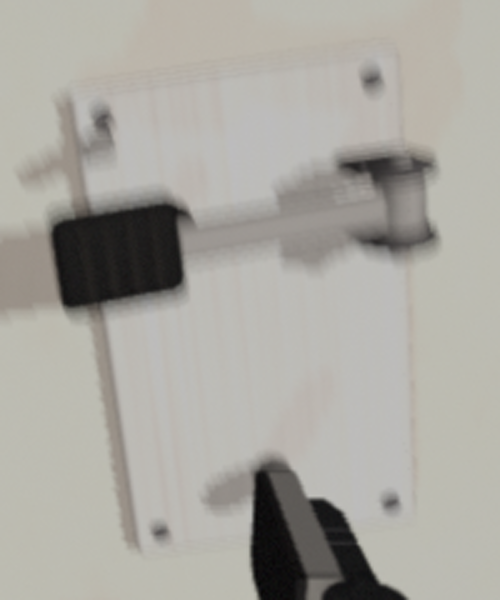

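Run:
```python
from h import *
import pickle
s=pickle.load(open("pics/w2.pkl","rb"));c=cam("wrist",s)
print("wide",onz(c,317.4,258.6,.038))
g=lambda x,y:((x+.5)/4-.5+170,(y+.5)/4-.5)
print("tip",onz(c,*g(363,169),.057),"screws",onz(c,*g(160,391),.012),onz(c,*g(682,310),.012))
print("foot ",onz(c,*g(402,240),.012))
s1=pickle.load(open("pics/w1.pkl","rb"));c1=cam("wrist",s1)
q=lambda x,y:((x+.5)/2.5-.5+270,(y+.5)/2.5-.5+100)
print("screws w1",[onz(c1,*q(*p),.012).round(4).tolist() for p in((160,532),(391,501),(371,78),(99,116))])
print("pad corners",[onz(c1,*q(*p),.077).round(4).tolist() for p in((54,224),(175,207),(185,287),(64,306))])
print("tray screws top-cam")
to([.5600,-.1930,.06],0)
```

```text
wide [ 0.5592439  -0.19424327  0.038     ]
tip [ 0.52191315 -0.03504257  0.057     ] screws [ 0.47236605 -0.06507942  0.012     ] [ 0.577325   -0.05065656  0.012     ]
foot  [ 0.52235022 -0.0376903   0.012     ]
screws w1 [[0.4734, -0.0683, 0.012], [0.5784, -0.053, 0.012], [0.5525, 0.1309, 0.012], [0.4467, 0.1163, 0.012]]
pad corners [[0.4329, 0.085, 0.077], [0.4725, 0.0905, 0.077], [0.4764, 0.0636, 0.077], [0.4356, 0.057, 0.077]]
tray screws top-cam
shift [99.7  1.2 26.4] turn [ 0.0006 -0.0005  0.0005]
```

>>> send_rows:
  targets: "60 0.5 27 0 0 0 0.2;100 0.5 27 0 0 0 0.2;125 0.5 27 0 0 0 0.2;150 0.5 27 0 0 0 0.2;150 0.5 27 0 0 0 0.2;150 0.5 27 0 0 0 0.2"

```text
time: 3.0
position: [0.5605, -0.1941, 0.0114]
eef_rot: [0.5, 0.5, -0.5, 0.501]
force: [0.1, -0.1, 0.1]
gripper_width: 0.0513
```

Run:
```python
from h import *
s=observe();im=read_camera("wrist");cv2.imwrite("pics/w3.png",im)
print(s["time"],s["position"],s["force"],s["gripper_width"])
```

```text
3.0 [ 0.56046024 -0.19413647  0.01139342] [ 0.11609565 -0.08226101  0.05540499] 0.051268034014096006
```

View pics/w3.png

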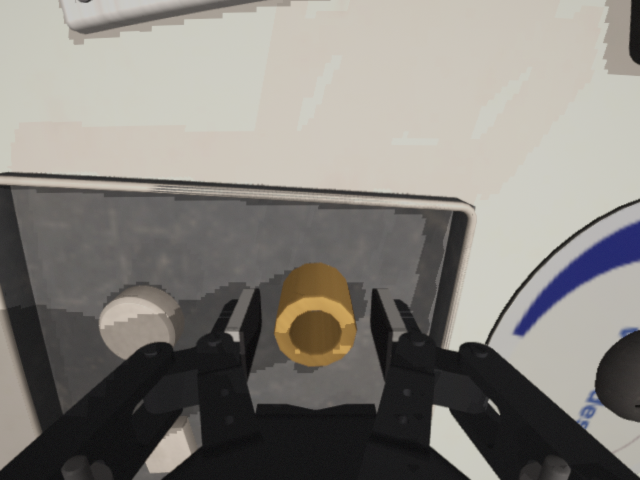

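The bushing is centred between the pads, with its ring at (316,330). Closing.

>>> send_rows:
  targets: "1 0 0 0 0 0 -1;1 0 0 0 0 0 -1;1 0 0 0 0 0 -1;1 0 0 0 0 0 -1"
  squeeze: 60

```text
time: 3.55
position: [0.5609, -0.1951, 0.0107]
eef_rot: [0.5, 0.499, -0.5, 0.501]
force: [-0.5, 1.0, 5.9]
gripper_width: 0.0315
```

>>> send_rows:
  targets: "-40 0 0 0 0 0 -1;-90 0 0 0 0 0 -1;-110 0 0 0 0 0 -1;-110 0 0 0 0 0 -1;-110 0 0 0 0 0 -1"

```text
time: 4.18
position: [0.5583, -0.1939, 0.1165]
eef_rot: [0.5, 0.501, -0.5, 0.499]
force: [-0.7, -0.2, -1.7]
gripper_width: 0.0314
```

Run:
```python
from h import *
import pickle
s=observe();im=read_camera("wrist");cv2.imwrite("pics/w4.png",im);pickle.dump(s,open("pics/w4.pkl","wb"))
print(s["time"],s["position"],s["force"],s["gripper_width"])
cv2.imwrite("pics/w4a.png",cv2.resize(im[230:380,220:400],None,fx=4,fy=4,interpolation=cv2.INTER_CUBIC))
to([.522,-.085,.13],0)
```

```text
4.175 [ 0.55834006 -0.19386088  0.1165339 ] [-0.71034715 -0.18618269 -1.70421464] 0.03142135066492382
shift [ -13.4  -36.3 -108.8] turn [-0.0001 -0.0022  0.0039]
```

View pics/w4a.png

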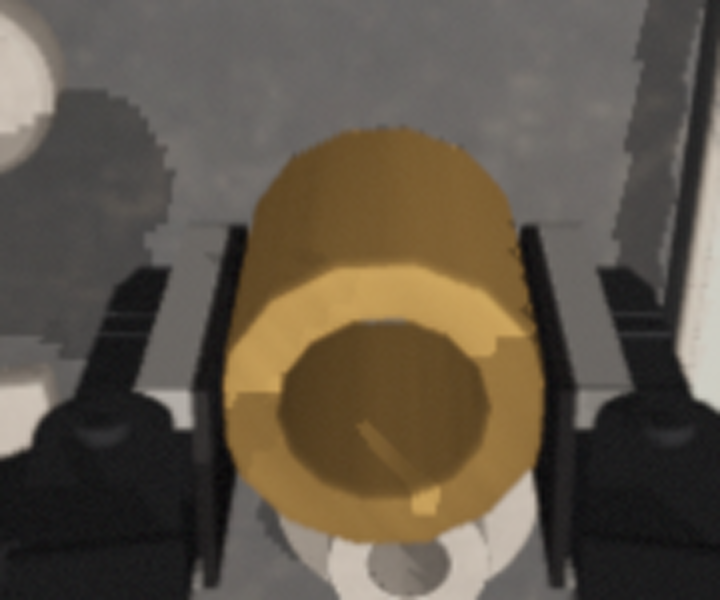

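>>> send_rows:
  targets: "-13 -36 -109 0 0 0.003 -1;-13 -36 -109 0 0 0.003 -1;-13 -36 -109 0 0 0.003 -1;-13 -36 -109 0 0 0.003 -1;-13 -36 -109 0 0 0.003 -1"

```text
time: 4.85
position: [0.5237, -0.0864, 0.1313]
eef_rot: [0.501, 0.499, -0.5, 0.5]
force: [-0.1, -0.0, -1.0]
gripper_width: 0.0314
```

Run:
```python
from h import *
import pickle
s=observe();im=read_camera("wrist");cv2.imwrite("pics/w5.png",im);pickle.dump(s,open("pics/w5.pkl","wb"))
print(s["time"],s["position"],s["force"],s["eef_rot"])
cv2.imwrite("pics/w5a.png",cv2.resize(im[170:370,200:400],None,fx=3,fy=3,interpolation=cv2.INTER_CUBIC))
```

```text
4.85 [ 0.52374253 -0.08637382  0.13126672] [-0.08855836 -0.04238732 -1.03402463] [ 0.50086122  0.49923185 -0.49971795  0.50018754]
```

View pics/w5.png

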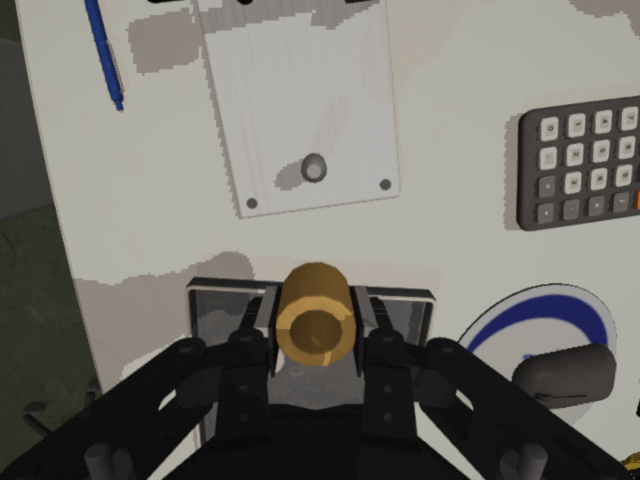

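View pics/w5a.png

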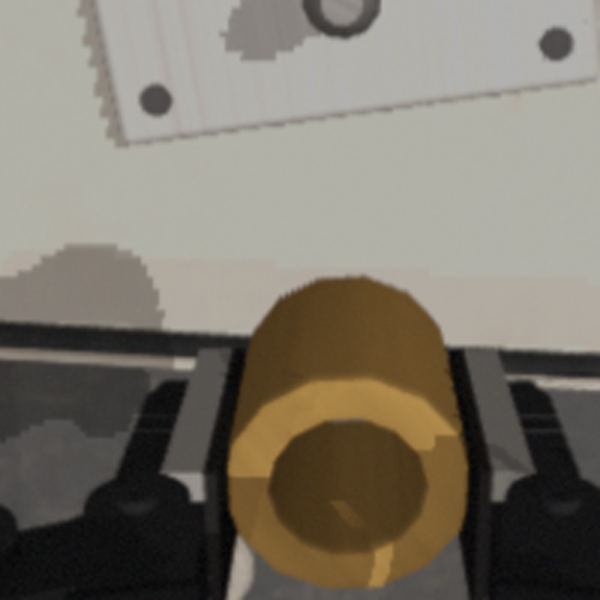

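Run:
```python
from h import *
im=cv2.imread("pics/w5.png")
a=cv2.resize(im[140:200,280:350],None,fx=8,fy=8,interpolation=cv2.INTER_CUBIC)
b=cv2.resize(im[255:375,265:365],None,fx=4,fy=4,interpolation=cv2.INTER_CUBIC)
cv2.imwrite("pics/w5b.png",a);cv2.imwrite("pics/w5c.png",b)
```

```text
(no output)
```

View pics/w5b.png

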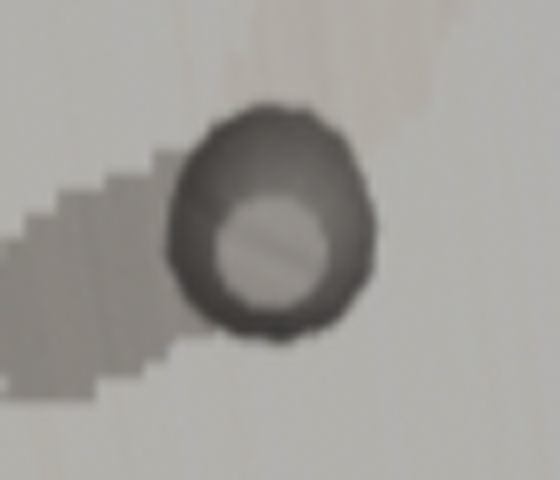

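View pics/w5c.png

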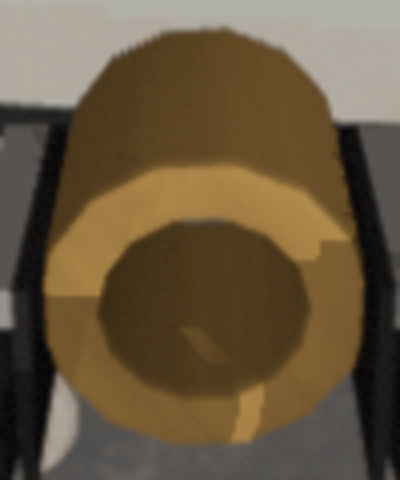

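Run:
```python
from h import *
import pickle
s=pickle.load(open("pics/w5.pkl","rb"));c=cam("wrist",s)
t=onz(c,313.4,170.8,.057);z=s["position"][2]
print("tip",t)
for h in(.0253,.0273,.0293):
    b=onz(c,315.6,331,z+h);print("bush",b,b-s["position"])
b=onz(c,315.6,331,z+.0273);
A=R.from_quat(s["eef_rot"]);d=t-b;d[2]=0;print("shift tool",A.inv().apply(d)*1000, (b-s["position"])*1000)
# bottom rim front visible point
print(A.as_matrix().round(4))
```

```text
tip [ 0.52169927 -0.03485873  0.057     ]
bush [ 0.52279796 -0.08663379  0.15656672] [-0.00094457 -0.00025997  0.0253    ]
bush [ 0.52279707 -0.08530622  0.15856672] [-0.00094546  0.00106759  0.0273    ]
bush [ 0.52279617 -0.08397866  0.16056672] [-0.00094636  0.00239516  0.0293    ]
shift tool [ 7.09753212e-03 -1.15631228e+00 -5.04461869e+01] [-0.94546279  1.06759257 27.3       ]
[[ 2.1e-03  1.0e+00 -1.2e-03]
 [ 2.0e-04 -1.2e-03 -1.0e+00]
 [-1.0e+00  2.1e-03 -2.0e-04]]
```

>>> send_rows:
  targets: "0 -1.2 -50.5 0 0 0 -1;30 -1.2 -50.5 0 0 0 -1;56 -1.2 -50.5 0 0 0 -1;66 -1.2 -50.5 0 0 0 -1;70 -1.2 -50.5 0 0 0 -1;74 -1.2 -50.5 0 0 0 -1;78 -1.2 -50.5 0 0 0 -1;82 -1.2 -50.5 0 0 0 -1;82 -1.2 -50.5 0 0 0 -1"

```text
time: 6.02
position: [0.5226, -0.035, 0.0497]
eef_rot: [0.501, 0.499, -0.499, 0.501]
force: [-0.4, -0.7, -0.5]
gripper_width: 0.0311
```

Run:
```python
from h import *
s=observe();im=read_camera("wrist");cv2.imwrite("pics/w6.png",im)
print(s["time"],s["position"],s["force"],s["torque"])
cv2.imwrite("pics/w6a.png",cv2.resize(im[240:380,230:400],None,fx=4,fy=4,interpolation=cv2.INTER_CUBIC))
```

```text
6.025 [ 0.52255255 -0.03497187  0.04966852] [-0.35232692 -0.71447014 -0.50474656] [-0.0133888   0.01388873 -0.05213706]
```

View pics/w6a.png

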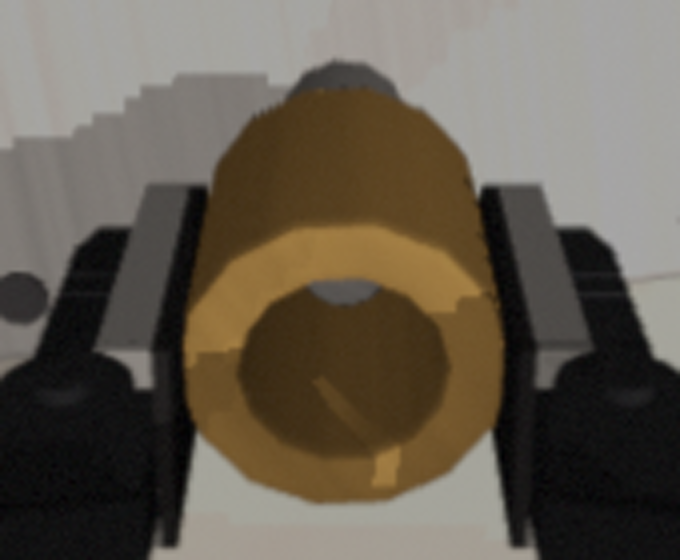

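The pin tip shows inside the bore at (343,290 in the crop), and no force is felt. Descending.

>>> send_rows:
  targets: "5 0 0 0 0 0 -1;10 0 0 0 0 0 -1;15 0 0 0 0 0 -1;20 0 0 0 0 0 -1;24 0 0 0 0 0 -1;27 0 0 0 0 0 -1;28 0 0 0 0 0 -1;29 0 0 0 0 0 -1;29 0 0 0 0 0 -1"

```text
time: 7.2
position: [0.5229, -0.0351, 0.021]
eef_rot: [0.501, 0.499, -0.499, 0.501]
force: [-0.1, 0.9, -0.6]
gripper_width: 0.0315
```

Run:
```python
from h import *
s=observe()
print(s["time"],s["position"],s["force"],s["torque"])
```

```text
7.2 [ 0.52293101 -0.03506751  0.02099187] [-0.08321764  0.91362998 -0.63506537] [ 0.00181462 -0.02809225  0.03967003]
```

>>> send_rows:
  targets: "0.5 0 0 0 0 0 -1;1 0 0 0 0 0 -1;1.5 0 0 0 0 0 -1;1.5 0 0 0 0 0 -1"

```text
time: 7.7
position: [0.523, -0.0351, 0.0208]
eef_rot: [0.5, 0.5, -0.499, 0.501]
force: [-6.5, 0.9, 12.1]
gripper_width: 0.0314
```

>>> send_rows:
  targets: "0 0 0 0 0 0 0.2;0 0 0 0 0 0 0.2;0 0 0 0 0 0 0.2;-20 0 0 0 0 0 0.2;-60 0 0 0 0 0 0.2;-110 0 0 0 0 0 0.2;-110 0 45 0 0 0 0.2;-110 0 45 0 0 0 0.2"

```text
time: 8.7
position: [0.523, -0.082, 0.1303]
eef_rot: [0.502, 0.498, -0.5, 0.501]
force: [0.5, 0.3, -0.0]
gripper_width: 0.0513
```

Run:
```python
from h import *
s=observe();im=read_camera("wrist");cv2.imwrite("pics/w7.png",im)
print(s["time"],s["position"],s["force"],s["gripper_width"])
to([.449,-.37,.16],0)
```

```text
8.7 [ 0.5230337  -0.08200417  0.13025269] [ 0.49457708  0.32663449 -0.01945708] 0.05127464664130717
shift [-30.9 -72.7 289.4] turn [-0.0021 -0.0002 -0.003 ]
```

View pics/w7.png

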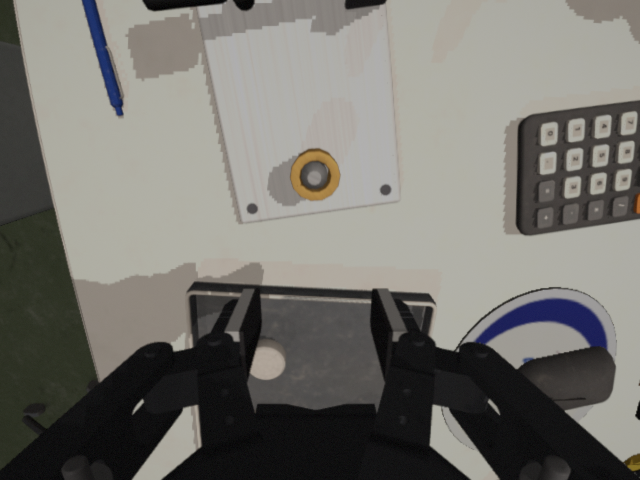

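The bushing is on the pin, with its ring at (315,175) and the tip inside it. Now to the narrow one.

>>> send_rows:
  targets: "-31 -73 289 0 0 0 0.2;-31 -73 289 0 0 0 0.2;-31 -73 289 0 0 0 0.2;-31 -73 289 0 0 0 0.2;-31 -73 289 0 0 0 0.2;-31 -73 289 0 0 0 0.2;-31 -73 289 0 0 0 0.2"

```text
time: 9.62
position: [0.4494, -0.3676, 0.159]
eef_rot: [0.501, 0.5, -0.499, 0.5]
force: [0.7, 0.1, 0.9]
gripper_width: 0.0509
```

Run:
```python
from h import *
import pickle
s=observe();im=read_camera("wrist");cv2.imwrite("pics/w8.png",im);pickle.dump(s,open("pics/w8.pkl","wb"))
print(s["time"],s["position"])
cv2.imwrite("pics/w8a.png",cv2.resize(im[215:295,265:365],None,fx=7,fy=7,interpolation=cv2.INTER_CUBIC))
```

```text
9.625 [ 0.44936438 -0.36758342  0.15903173]
```

View pics/w8.png

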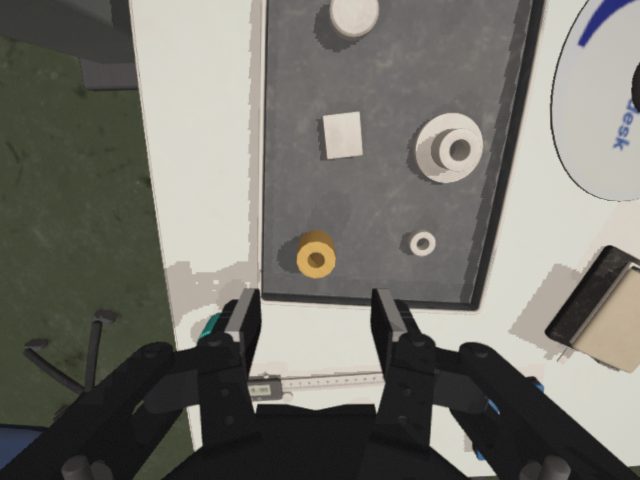

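View pics/w8a.png

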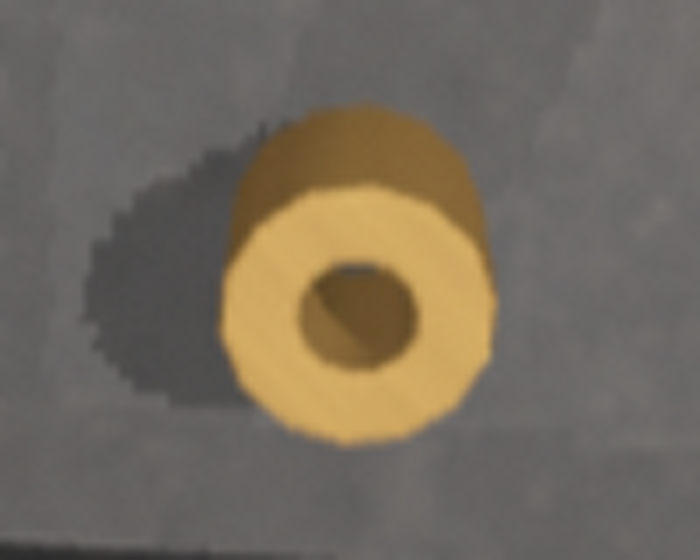

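Run:
```python
from h import *
import pickle
s=pickle.load(open("pics/w8.pkl","rb"));c=cam("wrist",s)
b=onz(c,315.7,259.6,.038);print(b,"rim",onz(c,263,270,.022),"rim y",onz(c,320,300,.022))
to([b[0],b[1],.010],0)
```

```text
[ 0.44872883 -0.39512874  0.038     ] rim [ 0.40130397 -0.4115172   0.022     ] rim y [ 0.45273286 -0.44177406  0.022     ]
shift [149.   -1.1  28.3] turn [ 0.0015 -0.0019 -0.0018]
```

>>> send_rows:
  targets: "50 -0.5 28 0 0 0 0.05;90 -0.5 28 0 0 0 0.05;90 -0.5 28 0 0 0 0.05;110 -0.5 28 0 0 0 0.05;130 -0.5 28 0 0 0 0.05;149 -0.5 28 0 0 0 0.05;149 -0.5 28 0 0 0 0.05;149 -0.5 28 0 0 0 0.05"

```text
time: 10.68
position: [0.4496, -0.3974, 0.0114]
eef_rot: [0.501, 0.499, -0.499, 0.501]
force: [-0.5, -0.4, 1.3]
gripper_width: 0.0448
```

Run:
```python
from h import *
s=observe();im=read_camera("wrist");cv2.imwrite("pics/w9.png",im)
print(s["time"],s["position"],s["force"],s["gripper_width"])
```

```text
10.675 [ 0.44957243 -0.397356    0.01144592] [-0.52294208 -0.42733646  1.28841453] 0.04483306559438819
```

View pics/w9.png

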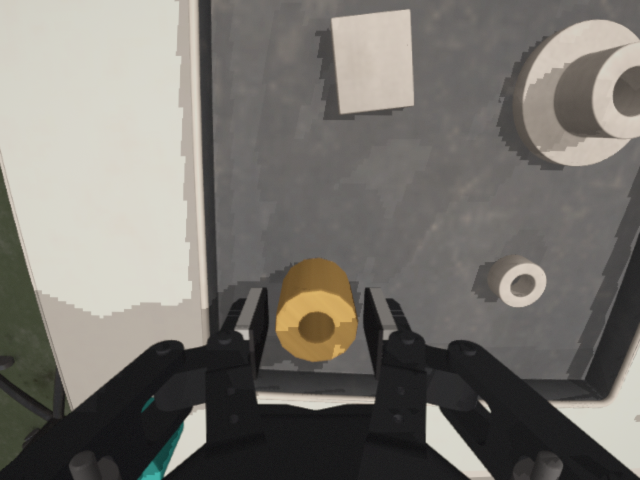

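The narrow bushing is centred between the fingers, with its bore at (317,326), and the fingers clear the rim.

>>> send_rows:
  targets: "0.5 0 -1 0 0 0 -1;0.5 0 -1 0 0 0 -1;0.5 0 -1 0 0 0 -1;0.5 0 -1 0 0 0 -1;-40 0 0 0 0 0 -1;-100 0 0 0 0 0 -1;-150 0 0 0 0 0 -1;-150 0 0 0 0 0 -1"
  squeeze: 60

```text
time: 11.72
position: [0.4508, -0.3993, 0.1665]
eef_rot: [0.5, 0.496, -0.5, 0.504]
force: [0.3, -0.5, -1.1]
gripper_width: 0.0314
```

Run:
```python
from h import *
s=observe();print(s["gripper_width"])
to([.529,.265,.16],0)
```

```text
0.031358664189808594
shift [   2.1   78.2 -664.3] turn [ 0.0001  0.0077 -0.0092]
```

>>> send_rows:
  targets: "0 78 -664 0 0 0 -1;0 78 -664 0 0 0 -1;0 78 -664 0 0 0 -1;0 78 -664 0 0 0 -1;0 78 -664 0 0 0 -1;0 78 -664 0 0 0 -1;0 78 -664 0 0 0 -1;0 78 -664 0 0 0 -1;0 78 -664 0 0 0 -1;0 78 -664 0 0 0 -1"

```text
time: 12.98
position: [0.5206, 0.2256, 0.1595]
eef_rot: [0.5, 0.5, -0.5, 0.5]
force: [1.9, -0.2, -0.1]
gripper_width: 0.032
```

>>> send_rows:
  targets: "0 0 0 0 0 0 -1;0 0 0 0 0 0 -1;0 0 0 0 0 0 -1"

```text
time: 13.35
position: [0.5214, 0.2224, 0.1606]
eef_rot: [0.501, 0.499, -0.5, 0.5]
force: [-0.4, -0.1, -1.0]
gripper_width: 0.0316
```

Run:
```python
from h import *
import pickle
s=observe();im=read_camera("wrist");cv2.imwrite("pics/w10.png",im);pickle.dump(s,open("pics/w10.pkl","wb"))
print(s["time"],s["position"],s["gripper_width"],s["eef_rot"])
```

```text
13.35 [0.52142275 0.22237173 0.1605743 ] 0.03163089007091362 [ 0.50072502  0.49904936 -0.50019533  0.50002883]
```

View pics/w10.png

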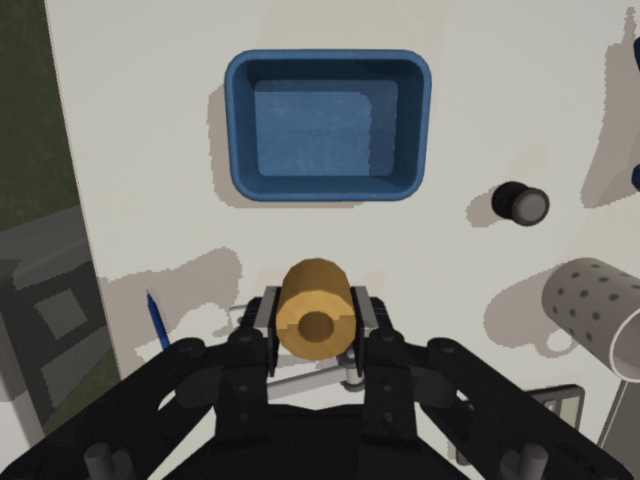

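Run:
```python
from h import *
import pickle
s=pickle.load(open("pics/w10.pkl","rb"));c=cam("wrist",s)
P=np.array([onz(c,u,v,.052) for u,v in((226,52),(430,52),(428,200),(232,200))]);print(P.round(4),P.mean(0))
P=np.array([onz(c,u,v,.003) for u,v in((253,80),(397,80),(393,177),(258,177))]);print(P.round(4),P.mean(0))
m=P.mean(0);to([.5285,.2995,.16],0)
```

```text
[[0.4605 0.35   0.052 ]
 [0.5985 0.3499 0.052 ]
 [0.6062 0.2478 0.052 ]
 [0.4574 0.2482 0.052 ]] [0.5306499  0.29894316 0.052     ]
[[0.4696 0.3384 0.003 ]
 [0.588  0.3382 0.003 ]
 [0.5895 0.2584 0.003 ]
 [0.4698 0.2587 0.003 ]] [0.52925201 0.29838587 0.003     ]
shift [  0.9   6.7 -77.2] turn [-0.002   0.0003 -0.0021]
```

>>> send_rows:
  targets: "0 8 -76.5 0 0 0 -1;0 8 -76.5 0 0 0 -1;40 8 -76.5 0 0 0 -1;80 8 -76.5 0 0 0 -1;110 8 -76.5 0 0 0 -1;130 8 -76.5 0 0 0 -1;142 8 -76.5 0 0 0 -1;142 8 -76.5 0 0 0 -1;142 8 -76.5 0 0 0 -1"

```text
time: 14.52
position: [0.5312, 0.3005, 0.0207]
eef_rot: [0.501, 0.499, -0.499, 0.501]
force: [0.2, -0.2, -1.1]
gripper_width: 0.0318
```

Run:
```python
from h import *
s=observe();im=read_camera("wrist");cv2.imwrite("pics/w11.png",im)
print(s["time"],s["position"],s["force"],s["gripper_width"])
```

```text
14.525 [0.53124866 0.30048615 0.02069395] [ 0.24435307 -0.24701935 -1.1340394 ] 0.0318306112118285
```

View pics/w11.png

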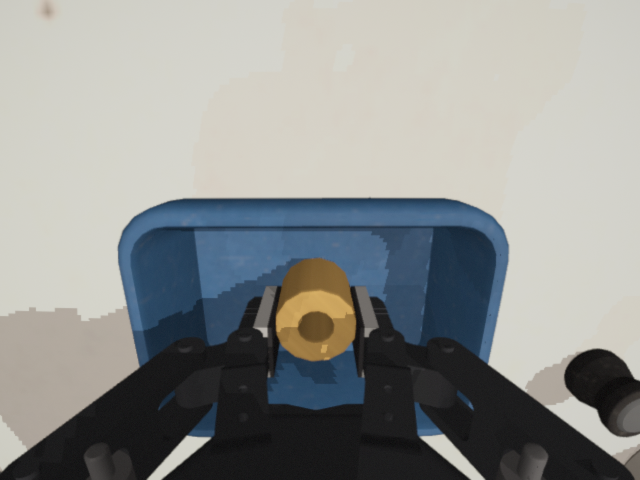

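>>> send_rows:
  targets: "3 0 0 0 0 0 -1;6 0 0 0 0 0 -1;7 0 0 0 0 0 -1;7 0 0 0 0 0 0.1;7 0 0 0 0 0 0.1;7 0 0 0 0 0 0.1;-20 0 0 0 0 0 0.1;-80 0 0 0 0 0 0.1;-140 0 0 0 0 0 0.1;-140 0 0 0 0 0 0.1"

```text
time: 15.82
position: [0.5335, 0.3016, 0.1661]
eef_rot: [0.505, 0.497, -0.495, 0.503]
force: [-0.3, 0.7, -1.0]
gripper_width: 0.0469
```

Run:
```python
from h import *
s=observe();im=read_camera("wrist");cv2.imwrite("pics/w12.png",im)
print(s["time"],s["position"],s["force"],s["gripper_width"])
im=read_camera("scene");cv2.imwrite("pics/s12.png",cv2.resize(im[125:345,240:440],None,fx=2.7,fy=2.7,interpolation=cv2.INTER_CUBIC))
```

```text
15.825 [0.53346889 0.30155315 0.16614199] [-0.33795238  0.71271266 -0.95547796] 0.04692359547988598
```

View pics/w12.png

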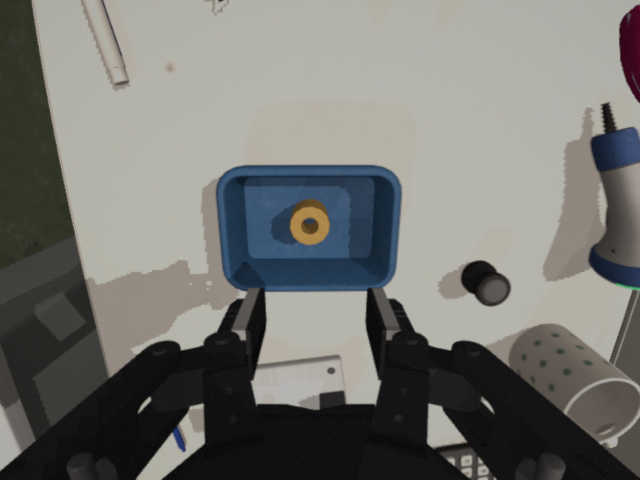

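View pics/s12.png

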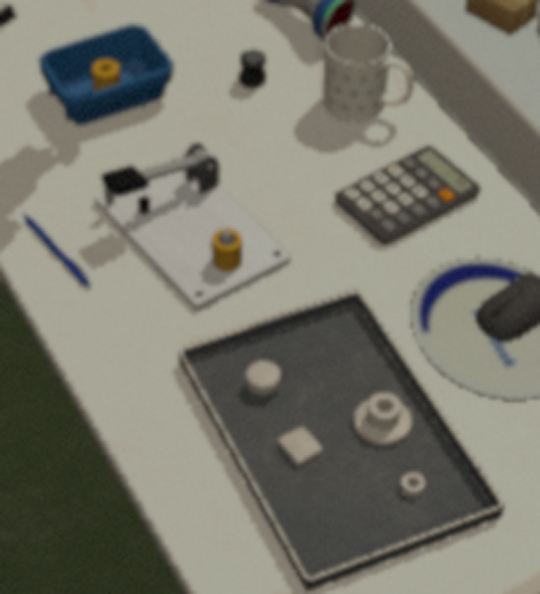

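The narrow bushing stands in the bin at (310,222), and the wide one sits on the pin with the tip showing above it. Now the lever: shut the gripper and hover over the pad.

Run:
```python
from h import *
to([.4530,.115,.13],.1366)
```

```text
shift [ 29.5 -77.1 185.3] turn [-1.366e-01 -1.000e-04 -4.100e-03]
```

>>> send_rows:
  targets: "30 -77 185 -0.136 0 0 -1;30 -77 185 -0.136 0 0 -1;30 -77 185 -0.136 0 0 -1;30 -77 185 -0.136 0 0 -1;30 -77 185 -0.136 0 0 -1;30 -77 185 -0.136 0 0 -1;30 -77 185 -0.136 0 0 -1"
  squeeze: 30

```text
time: 16.8
position: [0.4535, 0.1162, 0.1294]
eef_rot: [0.465, 0.532, -0.464, 0.534]
force: [-0.3, 0.1, 0.7]
gripper_width: 0.0001
```

Run:
```python
from h import *
import pickle
s=observe();im=read_camera("wrist");cv2.imwrite("pics/w13.png",im);pickle.dump(s,open("pics/w13.pkl","wb"))
print(s["time"],s["position"],s["eef_rot"],s["gripper_width"],s["force"])
```

```text
16.8 [0.45350376 0.11618476 0.12937583] [ 0.46527418  0.53233157 -0.46358373  0.53407224] 0.00014536773089320913 [-0.33827903  0.07947318  0.72154367]
```

View pics/w13.png

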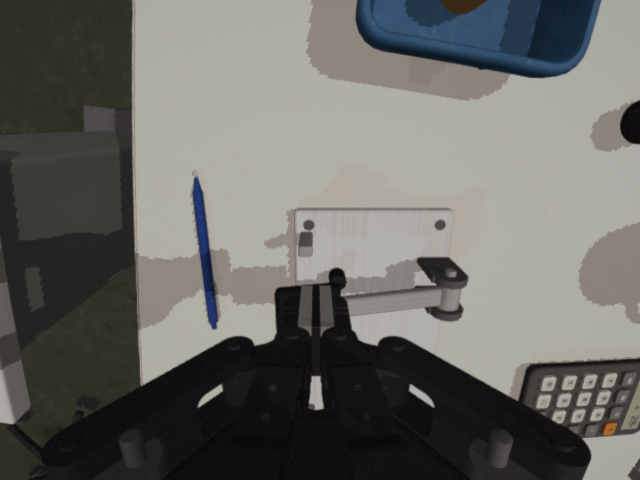

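Run:
```python
from h import *
import pickle
s=pickle.load(open("pics/w13.pkl","rb"));c=cam("wrist",s)
a=onz(c,276,287,.081);b=onz(c,344,287,.073);m=(a+b)/2;ex=np.array([np.cos(.1366),np.sin(.1366),0]);ey=np.array([-ex[1],ex[0],0])
print(a,b,np.linalg.norm(a-b),m-.018*ey)
p=onz(c,306,236,.05);print("post top",p,"level centre",p-.034*ey)
cv2.imwrite("pics/w13a.png",cv2.resize(cv2.imread("pics/w13.png")[200:340,250:400],None,fx=4,fy=4,interpolation=cv2.INTER_CUBIC))
to([.4520,.0765,.10],.1366)
```

```text
[0.43036935 0.09577573 0.081     ] [0.47379873 0.0976833  0.073     ] 0.044201238840779415 [0.4545352  0.07889719 0.077     ]
post top [0.44522275 0.12155779 0.05      ] level centre [0.44985272 0.08787451 0.05      ]
shift [29.3 -6.9 39. ] turn [ 0.001   0.0003 -0.0033]
```

View pics/w13a.png

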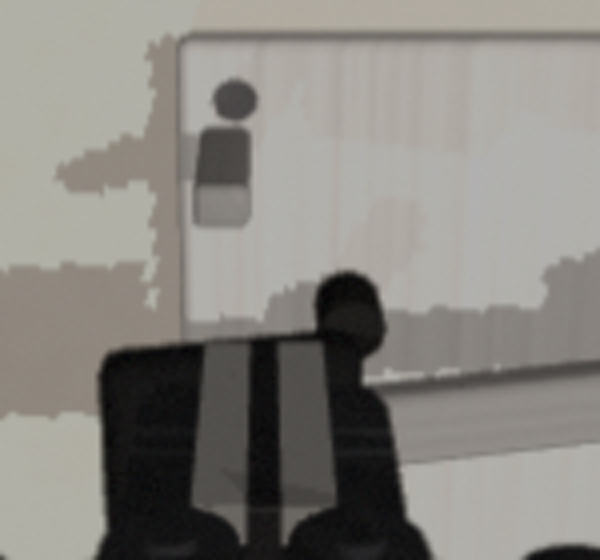

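>>> send_rows:
  targets: "0 -7 38 0 0 -0.003 -1;15 -7 38 0 0 -0.003 -1;32 -7 38 0 0 -0.003 -1;39 -7 38 0 0 -0.003 -1;39 -7 38 0 0 -0.003 -1;39 -7 38 0 0 -0.003 -1"

```text
time: 17.6
position: [0.4517, 0.0768, 0.0907]
eef_rot: [0.465, 0.533, -0.465, 0.533]
force: [0.8, -0.7, -0.5]
gripper_width: -0.0001
```

Run:
```python
from h import *
s=observe()
print(s["time"],s["position"],s["force"])
to([.452,.0775,.07],.1366)
im=read_camera("wrist");cv2.imwrite("pics/w14.png",im)
im=read_camera("scene");cv2.imwrite("pics/s14.png",cv2.resize(im[160:240,260:360],None,fx=7,fy=7,interpolation=cv2.INTER_CUBIC))
```

```text
17.6 [0.45173108 0.07684482 0.09067653] [ 0.79365158 -0.71420467 -0.49384673]
shift [20.7  0.3 -0.6] turn [-0.0001  0.0006 -0.0009]
```

View pics/w14.png

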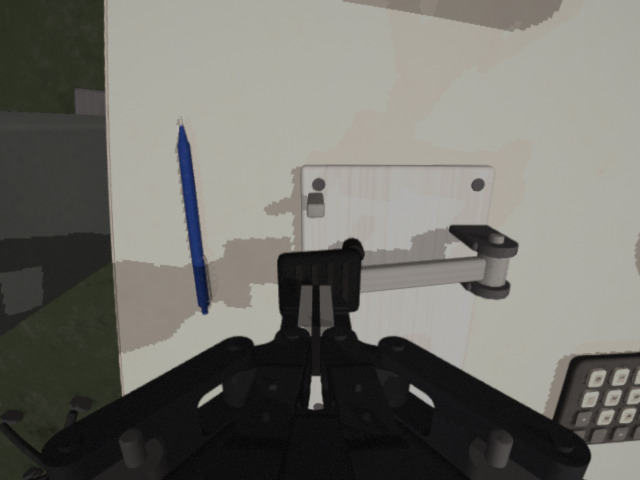

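View pics/s14.png

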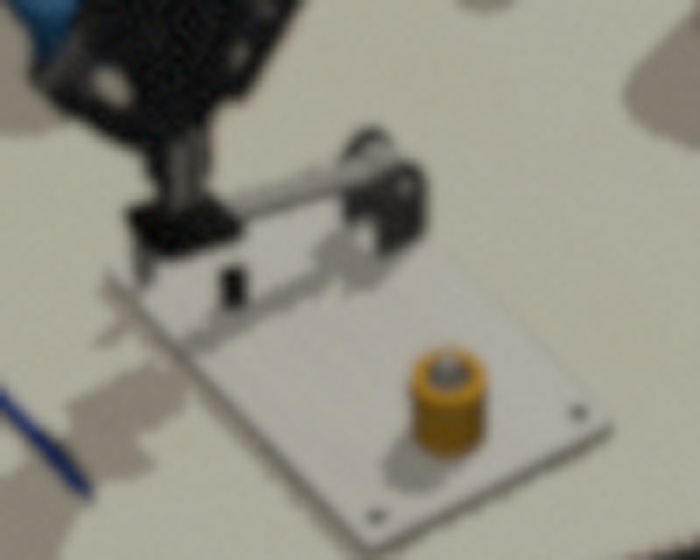

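The closed fingertips stand over the pad centre, with the pad at (318,281) in the wrist view. Pressing in small steps.

>>> send_rows:
  targets: "8 0 0 0 0 0 -1;12 0 0 0 0 0 -1;15 0 0 0 0 0 -1;18 0 0 0 0 0 -1;20 0 0 0 0 0 -1;20 0 0 0 0 0 -1"

```text
time: 18.45
position: [0.4512, 0.0766, 0.0702]
eef_rot: [0.465, 0.533, -0.465, 0.533]
force: [-3.2, -1.2, 5.1]
gripper_width: 0.0001
```

>>> send_rows:
  targets: "2 0 0 0 0 0 -1;4 0 0 0 0 0 -1;6 0 0 0 0 0 -1;7 0 0 0 0 0 -1;7 0 0 0 0 0 -1"

```text
time: 19.08
position: [0.451, 0.0765, 0.0632]
eef_rot: [0.464, 0.533, -0.465, 0.533]
force: [-4.3, -0.1, 6.3]
gripper_width: 0.0004
```

>>> send_rows:
  targets: "1.5 0 0 0 0 0 -1;3 0 0 0 0 0 -1;4.5 0 0 0 0 0 -1;6 0 0 0 0 0 -1;7 0 0 0 0 0 -1;7 0 0 0 0 0 -1;7 0 0 0 0 0 -1"

```text
time: 19.95
position: [0.4507, 0.0765, 0.0563]
eef_rot: [0.464, 0.533, -0.465, 0.533]
force: [-5.6, -0.8, 8.0]
gripper_width: -0.0004
```

Run:
```python
from h import *
import pickle
im=read_camera("wrist");cv2.imwrite("pics/w15.png",im)
s=observe();pickle.dump(s,open("pics/w15.pkl","wb"))
L=[observe()]
im2=read_camera("scene");L.append(observe());im3=read_camera("top");L.append(observe())
for s in L:print(s["time"],s["position"],s["force"])
cv2.imwrite("pics/s15f.png",im2)
cv2.imwrite("pics/s15.png",cv2.resize(im2[160:240,260:360],None,fx=7,fy=7,interpolation=cv2.INTER_CUBIC))
cv2.imwrite("pics/w15a.png",cv2.resize(im[170:340,250:520],None,fx=2.9,fy=2.9,interpolation=cv2.INTER_CUBIC))
```

```text
20.0 [0.45071755 0.07649181 0.0563065 ] [-4.84882201 -1.10666818  8.25774931]
20.05 [0.45069566 0.07649523 0.0562979 ] [-5.60358087 -0.61476489  7.2079928 ]
20.1 [0.45067348 0.07647922 0.05628153] [-5.59842051 -0.74159472  7.30162226]
```

View pics/s15.png

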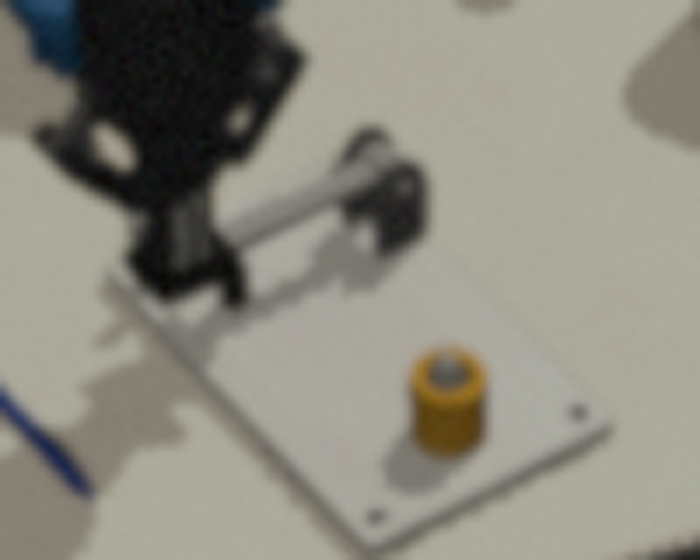

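View pics/w15a.png

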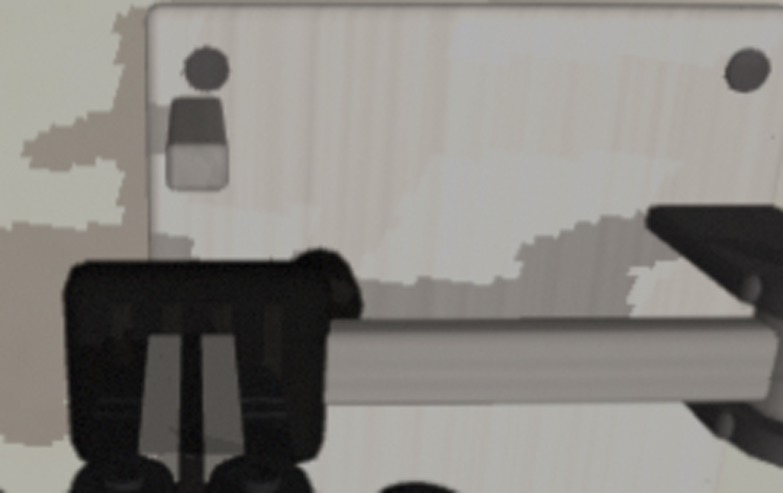

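>>> send_rows:
  targets: "0.3 0 0 0 0 0 -1;0.3 0 0 0 0 0 -1;0.3 0 0 0 0 0 -1;0.3 0 0 0 0 0 -1;0.3 0 0 0 0 0 -1;0.3 0 0 0 0 0 -1;0.3 0 0 0 0 0 -1;0.3 0 0 0 0 0 -1"

```text
time: 21.1
position: [0.4507, 0.0765, 0.056]
eef_rot: [0.464, 0.533, -0.465, 0.533]
force: [-6.1, -1.3, 7.6]
gripper_width: -0.0002
```

Run:
```python
from h import *
im=read_camera("wrist");s=observe();c=cam("wrist",s)
L=[]
for i in range(4): L.append(observe());read_camera("top")
for q in L:print(q["time"],q["position"].round(4),q["force"].round(1))
cv2.imwrite("pics/w16.png",im);cv2.imwrite("pics/w16a.png",cv2.resize(im[170:340,250:520],None,fx=2.9,fy=2.9,interpolation=cv2.INTER_CUBIC))
# expected pixels of the pad's +y top edge for a few lever angles (from hinge 105 mm away)
ex=np.array([np.cos(.1366),np.sin(.1366),0]);ey=np.array([-ex[1],ex[0],0])
ctr=np.array([.451,.0775,.056])
for d in(-.05,0,.05):
    f=lambda a,b,z=0:ctr+ex*(.105-(.105-a)*np.cos(d))+ey*b+np.array([0,0,(.105-a)*np.sin(d)+z])
    P=[f(-.022,.018),f(.022,.018),f(.03,.0065,-.006),f(.09,.0065,-.006)]
    print(d,((proj(c,P)-[250,170])*2.9).round(0).tolist())
print("post",((proj(c,ctr+ey*.034-[0,0,.006])-[250,170])*2.9).round(0))
```

```text
21.15 [0.4507 0.0765 0.056 ] [-5.2 -1.4  7.6]
21.2 [0.4507 0.0765 0.056 ] [-4.4 -1.2  7.3]
21.25 [0.4507 0.0765 0.056 ] [-5.3 -1.4  7.5]
21.3 [0.4507 0.0765 0.056 ] [-5.4 -1.2  7.3]
-0.05 [[66.0, 255.0], [337.0, 260.0], [376.0, 311.0], [730.0, 316.0]]
0 [[60.0, 270.0], [340.0, 270.0], [379.0, 320.0], [732.0, 318.0]]
0.05 [[55.0, 286.0], [344.0, 280.0], [384.0, 330.0], [734.0, 320.0]]
post [[200. 161.]]
```

View pics/w16a.png

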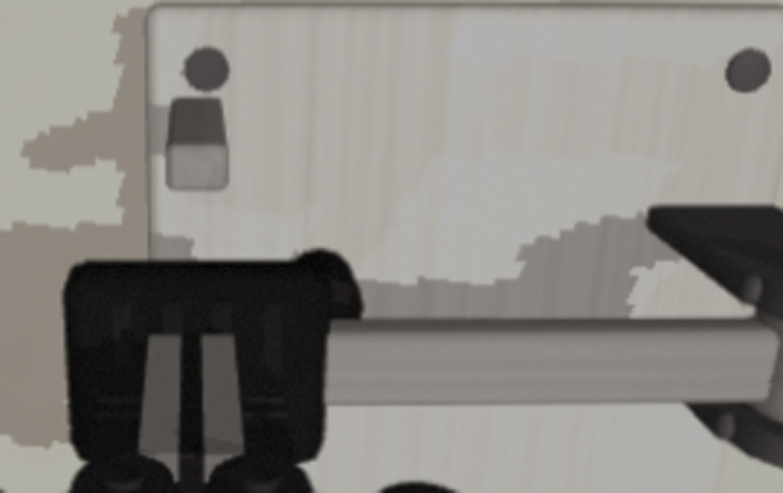

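The pad's edge (row 262) and the arm's edge (row 321) both run level in the picture, as predicted for a lever angle of 0.2. The pose is steady at z = 0.0560 and the push is about 7.5 N.

Run:
```python
from h import *
print(hand_in())
```

```text
the job is handed in; nothing more can be done
None
```

I handed the job in at about 21.3 s of the 64 s allowed, with all three steps done in the order asked; the hand-in gave no verdict.

- **Wide bushing:** it is on the gauge pin and sits on the plate. I felt about 12 N of contact at the expected height, and the pin tip showed above the ring afterwards.
- **Narrow bushing:** it stands upright inside the blue bin, confirmed in the wrist and scene pictures. The other tray parts and the look-alikes were not touched.
- **Lever:** the closed fingertips are holding it at level.
  - **Height and force:** the tool reads 56.0 mm, the level height, and is steady. The push is about 7.3–7.6 N, slightly under the nominal 8 N.
  - **Picture check:** the lever arm's edge matched the prediction for level to within about 3 px, where 0.05 rad off would show about 10 px. The pad's edge ran level too, but about 8 px off the predicted row.
  - **Sideways force:** there is a steady 5 N or so, which I take to be friction on the pad.
  - **Bottom stop:** I lowered the lever in small steps and it never went past level.

The only other disagreement was that the fixed cameras differed by about 4 mm on the bushing positions. I used the wrist camera for the grasps and the fit.

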